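# Clamp a pine block in the drilling jig with its swing strap and cam lever

### The arm

A 7-joint arm with a two-finger parallel gripper is mounted at the origin on the work surface. World frame = base frame: x ahead of the robot, y to its left, z up, the work surface at z = 0. Lengths are in m, angles in rad, forces in N, time in s.
With the tool pointing down it reaches from about 0.425 to 0.925 m from the base axis. Payload 6.8 kg.
Tool frame: the origin (TCP) lies on the front face of the gripper's body, between the roots of the fingers; the fingertips stand 73 mm ahead of it and the grasp point (between the pads) lies 54 mm ahead of it (env.nose_length is the distance from the TCP to the fingertips, in m); z points along the fingers, y is the line along which they close (so a half turn about z gives the same grasp; the last joint's range is limited). The gripper opens to 85 mm and grips with 20 to 120 N. Pads are 22 mm wide; open, the fingers measure 114 mm over their backs; the gripper's body (76 mm by 85 mm) begins 54 mm behind the grasp point. The pads swing forward as they close: fully open they stand 13 mm farther back than shut.
Start: joints at [-0.108, 0.477, 0.022, 1.555, -0.011, 1.109, -0.083], TCP at [0.675, 0, 0.304] pointing down, gripper open.
Joint ranges: [-2.96, 2.96], [-0.34, 2.1], [-1.41, 1.46], [0.24, 2.44], [-1.37, 4.51], [0.17, 1.92], [-2.96, 2.96]. Speed limits (rad/s): [2.39, 2.39, 3.14, 3.14, 3.14, 3.14, 3.14].

### API

Orientations are given as a unit quaternion [w, x, y, z].
In Python, from cell import env, kin, camera, calibration, job gives the robot as it stands. The module is installed in compiled form; this text tells all that it offers. Calls block until the motion is done:
- env.reach(position, orientation): joint-space move of the TCP to a pose.
- env.movel(position, velocity=0.15, rot=None, stop_force=None): straight line of the TCP; rot=None keeps the orientation; velocity is the mean speed in m/s. With stop_force (N) it stops when the force on the tool has changed by that much, and returns True; else False.
- env.goto_joints(angles): joint-space move.
- env.grip(opening, f_grip=None): finger opening in m; f_grip is the grip in N (None keeps the last); returns when the fingers have stopped.
- env.dwell(seconds).
- kin.inverse_kinematics(position, orientation): joint angles nearest the present ones, or None.
- env.get_state(): the state.
- camera(name): name is "scene" or "side" or "wrist"; returns (picture, depth): 400x640x3 uint8, blue, green, red; 400x640 float32, m along the optical axis (not along the pixel's ray), 0 where there is no reading.
- calibration(name): a dict with "fx", "fy", "cx", "cy" (pixels), "rvec" (rotation vector, rad) and "tvec" (3), from world to camera coordinates, as OpenCV has them. Camera axes: x right, y down, z forward; pixel columns grow to the right and rows downward; lengths in m; the calibration is good to about 2 mm. A picture is of the moment at which its call begins: read the wrist's pose just before it. calibration takes no time and is no camera call; for the wrist camera it gives the pose at the moment of the call.
A pose or a line that the arm cannot do raises env.PlanningError and nothing moves.
- job.job_done(): hands the job in; it is judged then, once.
The state is a dict: "time": time; "qpos": joint angles; "joint_velocities": joint speeds; "joint_torque": joint torques, N m; "tcp_pos": TCP position; "orientation": TCP orientation; "force": force on the tool from outside, world axes, zero at the start; "torque": the same for the moment, N m; "opening": finger opening in m; "gripper_force": force on a finger pad.
Only numpy, scipy, OpenCV 4.12 (cv2) and the standard library are available. Lean on these libraries where they do the work, as an engineer would, in place of code of your own. Each camera call takes 0.05 s, during which the arm holds its last target. There are 200 camera calls.

### The job

Clamp the pine block in the drilling jig, ready for drilling: push the block along its channel until it is fully home against the end stop, then swing the clamp strap over it until the strap meets its stop pin, and then push the cam lever all the way down so that it lies flat and the block is held tight. Only push things: the block must not be lifted or tipped, and leave everything else on the bench where it is.

Things in the scene. Friction and masses are not known exactly. Their poses are not given: they have to be found in the camera images.
- jig: drilling jig screwed to the bench: grey-faced plywood board 230 x 200 mm, 18 mm thick. Its frame lies on the bench under the axis of the upright clamp stud: x along the channel towards the end stop, y from the channel towards the stud, z up. The board spans x -135 to +95, y -140 to +60 mm.
- channel_mouth (a point): middle of the open -x end of the channel, on its bottom (18 mm above the bench), at jig x -105, y -75. The channel runs along jig x, 63 mm wide between two wooden rails, each 18 mm wide, tops 40 mm above the bench, from x -105 to +65.
- stop_face (a point): middle of the end stop's face that the block must meet: jig x 60, y -75, 37 mm above the bench. The end stop is a wooden bar across the channel, x 60 to 80, top 46 mm above the bench.
- stop_pin (a point): top of the strap's stop pin, a 10 mm steel pin standing in the inner rail at jig x +20.5, y -34.5, top 88 mm above the bench; it meets the strap's far (+x) edge when the strap is straight across the channel
- block: loose pine block 110 (along x) x 60 x 38 mm high, about 0.13 kg, lying in the channel; its top is 56 mm above the bench and bears a pencilled cross. Origin at the centre of its underside, axes nearly those of the jig. It starts 12 to 30 mm short of the end stop; home, its origin is at jig x +5.
- stud_axis (a point): point on the axis of the upright clamp stud (jig x 0, y 0), 97 mm above the bench: both the centre of the strap's swing and the pivot of the cam lever
- swing (a joint): swing of the clamp strap about the upright stud, rad. 0 = straight across the channel (nose to jig -y), against its stop pin, the end of travel; grows as the nose swings away, clockwise from above (at 1.57 the nose points to jig -x), at most 2.3. Starts at 1.4 to 2.1. Stays where it is left; friction about 0.12 N m. The cam lever turns with it.
- strap: clamp strap: flat steel bar 30 mm wide, 12 mm thick, 71 to 83 mm above the bench, from its heel 43 mm behind the stud to its rounded nose 107 mm before it. A 10 mm heel pin under it, 28 mm behind the stud, reaches down to the board and turns with it. Origin on the strap's underside above the heel pin; its -y axis points along the strap to the nose.
- strap_nose (a point): top of the strap on its middle line, 75 mm from the stud axis, 83 mm above the bench. Below it hangs a spring-backed rubber pad 22 mm across, its face about 60 mm above the bench (about 4 mm over the block) while the lever stands; the lever's cam lowers the nose about 6 mm and presses the pad on the block with about 6 N.
- cam_lever (a joint): turn of the cam lever about its level pivot on the stud, rad. 0 = standing, leaning 0.35 rad from upright towards the heel (away from the nose); grows as the handle is pushed on over that way and down, to 1.2 = lying flat, end of travel. Starts at 0 to 0.25. Stays where it is left; friction about 0.22 N m, 0.03 more near the end. With the strap across the channel it falls towards jig +y.
- lever_end (a point): end of the cam lever's round black handle, on its centre line, 105 mm from the pivot. The handle is 13 to 18 mm thick, covering 47 to 105 mm from the pivot; below it is a 10 mm steel rod.
- offcut: bystander: pine offcut 75 x 50 x 30 mm on the bench beside the jig, under where the lever comes down. Origin under its centre.
- pencil: bystander: pencil 134 mm long, 7 mm thick, lying on the jig board near its +y edge. Origin under its centre, x along it.
- square: bystander: try square with 110 mm wooden stock and 150 mm steel blade, 18 mm high, lying beyond the end stop. Origin under the centre of its stock; the blade runs to its -x.
- leaf: bystander: thin plywood leaf about 115 x 30 x 4 mm on the bench. Origin under its centre.
- tray: bystander: flat orange plastic tray 190 x 120 x 16 mm on the bench. Origin under its centre.
- glue: bystander: standing glue bottle, 56 mm across, 155 mm high. Origin under its centre.
- drill: bystander: cordless drill standing on its battery, about 245 x 80 mm, 230 mm high. Origin under the battery's centre; the chuck points to its +x.
Not all that is in view belongs to the job. Leave any blue or green look-alike of the block alone.

How it is judged:
On the way, in this order (a step that is already met when the one before it is completed fails the run):
1. the block is fully home against the end stop (within 3 mm), the strap still swung away and the lever still up (x of block in the frame of jig above 0.002 m and value of joint swing above 0.5 rad and value of joint cam_lever below 0.6 rad), for 0.2 s.
2. the strap is swung over the block against its stop pin (within 0.15 rad), the lever still up (x of block in the frame of jig above 0.002 m and value of joint swing below 0.15 rad and value of joint cam_lever below 0.6 rad), for 0.2 s.
3. the cam lever is pushed down flat (within 0.15 rad) (value of joint cam_lever above 1.05 rad), for 0.2 s.
At the end, for the whole second after the job is handed in: the block lies in the channel within 3 mm of the end stop, the strap is within 0.15 rad of straight across (stop pin), the cam lever is within 0.15 rad of lying flat, and the strap's pad presses on the block with more than 2 N; block at rest (x of block in the frame of jig above 0.002 m and value of joint swing below 0.15 rad and value of joint cam_lever above 1.05 rad and contact force between strap and block above 2 N and linear speed of block below 0.01 m/s); the robot touches nothing.
It fails at once if the block is lifted (8 mm) or tipped (0.2 rad) (height (world z) of block above 0.026 m or angle between block's own z axis and vertical above 0.2 rad).
It fails at once if a bystander is moved by more than 20 mm (distance of any of offcut, pencil, square, leaf, tray, glue, drill from where it was at the start of the episode above 0.02 m).
It also fails if it takes over 64 s, if anything falls off the work surface, if the arm or the gripper's body presses on something with over 40 N, if the wrist force passes 120 N, or if a joint passes its speed limit or range.

## Working session

There is one attempt and no reset: what is moved stays moved. The work goes in short steps, each a Python script; the robot and the scene stay as the last script left them, time stands still between calls to the robot, and variables do not carry over. Pictures are saved under pics/ and viewed, at most 10 in all, crops included, and the job is handed in when it is done.

```bash
mkdir -p pics; cat > h.py <<'E'
import numpy as np, cv2
from cell import env, kin, camera, calibration, job
def cal(n):
    c=calibration(n); R=cv2.Rodrigues(np.array(c["rvec"],float))[0]; return c,R,np.array(c["tvec"],float).ravel()
def cloud(n):
    c,R,t=cal(n); im,d=camera(n); v,u=np.mgrid[:400,:640]
    P=np.stack([(u-c["cx"])/c["fx"]*d,(v-c["cy"])/c["fy"]*d,d],-1)
    W=(P-t)@R; W[d==0]=np.nan; return im,W
def ray(n,u,v,z):
    c,R,t=cal(n); r=R.T@np.array([(u-c["cx"])/c["fx"],(v-c["cy"])/c["fy"],1]); o=-R.T@t
    return o+r*(z-o[2])/r[2]
E
python3 - <<'E'
from h import *
for n in("scene","side"):
    im,W=cloud(n); np.save(n+"W",W); cv2.imwrite(n+".png",im); cv2.imwrite(f"pics/{n}0.png",cv2.resize(im,(800,500)))
E
```

```text
(no output)
```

View pics/scene0.png

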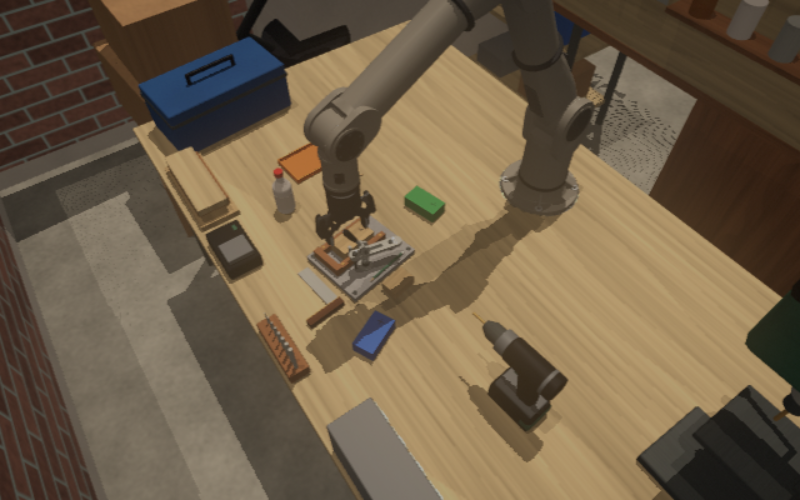

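View pics/side0.png

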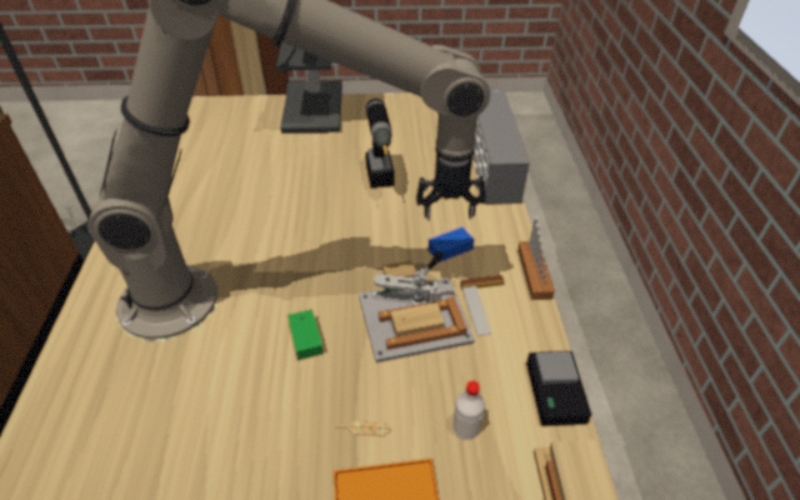

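The side view shows the jig board around pixels (360-470, 280-355). The loose pine block is in its channel at (418,318), the strap nose points left at (380,282) and the lever handle is at (435,258). The green block (305,333) and the blue block (450,243) are the look-alikes. I'll locate the board roughly, then look from above with the wrist camera.

```bash
python3 - <<'E'
from h import *
for n in("side","scene"):
    im=cv2.imread(n+".png"); W=np.load(n+"W.npy"); hsv=cv2.cvtColor(im,cv2.COLOR_BGR2HSV)
    m=(np.abs(W[...,2]-.018)<.005)&(hsv[...,1]<60)&(W[...,0]<.95)&(W[...,0]>.4)
    m=cv2.morphologyEx(m.astype(np.uint8),cv2.MORPH_OPEN,np.ones((2,2)))
    k,l,s,c=cv2.connectedComponentsWithStats(m)
    for i in np.argsort(-s[1:,4])[:2]+1:
        p=W[l==i]; print(n,s[i],p.mean(0),cv2.minAreaRect(p[:,:2].astype(np.float32)))
print(calibration("wrist"))
s=env.get_state();print(s["tcp_pos"],s["orientation"],s["time"])
E
```

```text
side [ 289  232   91   57 1498] [nan nan nan] ((0.6053383350372314, -0.09190259873867035), (0.23289376497268677, 0.19804967939853668), 9.522259712219238)
side [348 223  16  19 205] [ 0.67769614 -0.01600066  0.01930914] ((0.678446888923645, -0.015816815197467804), (0.10737588256597519, 0.04603774845600128), 81.4599838256836)
scene [247 205  61  34 542] [nan nan nan] ((0.6833551526069641, -0.04613598436117172), (0.10378742963075638, 0.21561503410339355), 44.08141326904297)
scene [315 195  17  18 117] [ 0.4987022  -0.01919583  0.01843815] ((0.5046690106391907, -0.022154245525598526), (0.07285389304161072, 0.040282752364873886), 9.871557235717773)
{'fx': 309.39492120309546, 'fy': 309.39492120309546, 'cx': 316.0241293630172, 'cy': 199.6658835483045, 'rvec': array([-2.84595942e+00,  1.07020024e-03,  4.00206858e-03]), 'tvec': array([-0.67340252, -0.03733926,  0.3808132 ])}
[ 6.74591433e-01 -1.59015187e-06  3.03028839e-01] [-5.32603221e-04  7.07099301e-01  7.07113792e-01 -6.15889774e-04] 0.1
```

```bash
python3 - <<'E'
from h import *
s=env.get_state()
env.movel([.605,-.055,.36],velocity=.2)
c,R,t=cal("wrist"); im,W=cloud("wrist"); np.save("wristW",W); np.savez("wcal",c=[c["fx"],c["fy"],c["cx"],c["cy"]],R=R,t=t); cv2.imwrite("wrist.png",im)
cv2.imwrite("pics/w1.png",cv2.resize(im,(800,500)))
hsv=cv2.cvtColor(im,cv2.COLOR_BGR2HSV)
m=(np.abs(W[...,2]-.018)<.005)&(hsv[...,1]<60)&(np.hypot(W[...,0]-.605,W[...,1]+.09)<.17)
m=cv2.morphologyEx(m.astype(np.uint8),cv2.MORPH_OPEN,np.ones((3,3)))
p=W[m>0]; print(len(p),p.mean(0),cv2.minAreaRect(p[:,:2].astype(np.float32)))
E
```

```text
10010 [ 0.59133683 -0.05375325  0.01836338] ((0.5970727205276489, -0.08635791391134262), (0.22833378612995148, 0.1985214352607727), 10.76891803741455)
```

View pics/w1.png

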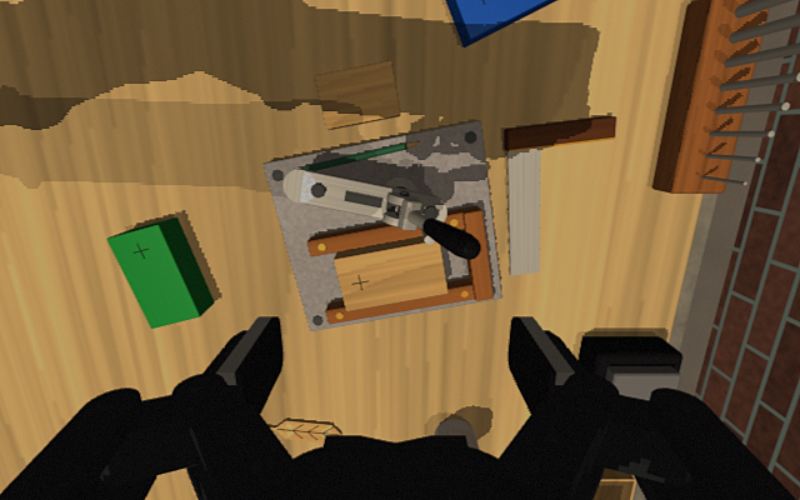

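The wrist view shows the jig clearly, with +x to the right and +y up. The pine block's cross is at (360,283), with a gap before the end stop at (480,255). The strap nose is at (290,185), the stud near (400,207) and the lever handle end at (465,245). The pine-coloured block in the channel is the job block, because green (160,275) and blue (490,15) lie outside the jig. Next I'll measure the details from heights.

```bash
python3 - <<'E'
from h import *
im=cv2.imread("wrist.png"); W=np.load("wristW.npy"); hsv=cv2.cvtColor(im,cv2.COLOR_BGR2HSV)
z=W[...,2]; near=np.hypot(W[...,0]-.6,W[...,1]+.08)<.17
def rect(m,k=3):
    m=cv2.morphologyEx(m.astype(np.uint8),cv2.MORPH_OPEN,np.ones((k,k)))
    n,l,s,c=cv2.connectedComponentsWithStats(m); i=1+np.argmax(s[1:,4]); p=W[l==i]
    return len(p),p.mean(0).round(4),cv2.minAreaRect(p[:,:2].astype(np.float32))
S=hsv[...,1]
b=near&(np.abs(z-.056)<.004)&(S>60); print("block",rect(b))
print("strap",rect(near&(np.abs(z-.083)<.004)&(S<70)))
print("endstop/rails", rect(near&(np.abs(z-.046)<.003)&(S>60)), rect(near&(np.abs(z-.040)<.003)&(S>60)))
h=near&(z>.1)&(hsv[...,2]<60); n=h.sum(); p=W[h]; print("handle",n,p.mean(0),p[np.argmax(p[:,2])],np.nanmin(p,0),np.nanmax(p,0))
u,s_,v=np.linalg.svd(p-p.mean(0)); print("dir",v[0],(p@v[0]).min()-(p.mean(0)@v[0]),(p@v[0]).max()-(p.mean(0)@v[0]))
th=np.radians(10.8)
for nm,mm in (("board",near&(np.abs(z-.018)<.003)&(S<60)),):
    q=W[cv2.morphologyEx(mm.astype(np.uint8),cv2.MORPH_OPEN,np.ones((3,3)))>0]
    for d in (9.5,10,10.5,11,11.5):
        a=np.radians(d); X=q[:,:2]@np.array([np.cos(a),np.sin(a)]); Y=q[:,:2]@np.array([-np.sin(a),np.cos(a)])
        print(d,[np.percentile(t,[.3,99.7]).round(4) for t in(X,Y)])
E
```

```text
block (3691, array([ 0.6008, -0.1211,  0.0563]), ((0.6010441184043884, -0.12208113074302673), (0.10960419476032257, 0.06051892414689064), 10.8338041305542))
strap (2115, array([ 0.5539, -0.0319,  0.0828]), ((0.5554502010345459, -0.033199161291122437), (0.03053055889904499, 0.10401635617017746), 78.75083923339844))
endstop/rails (913, array([ 0.6929, -0.1043,  0.0461]), ((0.6924331188201904, -0.1044565737247467), (0.019956128671765327, 0.09875285625457764), 10.809746742248535)) (1110, array([ 0.5681, -0.0868,  0.0403]), ((0.5722253918647766, -0.0861353725194931), (0.12045800685882568, 0.018514368683099747), 10.678584098815918))
handle 44823 [ 0.6058981  -0.04418119  0.35579305] [ 0.62369636 -0.0325811   0.38519461] [ 0.52982381 -0.06669016  0.10004368] [ 0.67997497 -0.02960529  0.38519461]Traceback (most recent call last):
  File "<stdin>", line 13, in <module>
    u, s, vh = gufunc(a, signature=signature)
               ~~~~~~^^^^^^^^^^^^^^^^^^^^^^^^
numpy._core._exceptions._ArrayMemoryError: Unable to allocate 15.0 GiB for an array with shape (44823, 44823) and data type float64
```

The jig yaw is 10.8° and the stud is at (0.6096, -0.0439), which agrees with both the end stop and the board. The block is at jig x -23 mm, y -75 mm, 28 mm short of home, and the swing is about 1.95 rad. All of this fits the spec, so I'll push the block.

```bash
cat >> h.py <<'E'
from scipy.spatial.transform import Rotation as Ro
A=np.radians(10.8); ST=np.array([.6096,-.0439]); NL=env.nose_length
def J(x,y,z):  # jig xy, world z of fingertips -> TCP
    c,s=np.cos(A),np.sin(A); return [ST[0]+c*x-s*y, ST[1]+s*x+c*y, z+NL]
def inJ(p):
    c,s=np.cos(A),np.sin(A); d=np.array(p[:2])-ST; return np.array([c*d[0]+s*d[1],-s*d[0]+c*d[1],p[2]-NL])
def quat(rot=0):  # tool y along jig x turned by rot
    a=A+rot; y=np.array([np.cos(a),np.sin(a),0]); z=np.array([0,0,-1.]); x=np.cross(y,z)
    q=Ro.from_matrix(np.stack([x,y,z],1)).as_quat(); return [q[3],q[0],q[1],q[2]]
def st():
    s=env.get_state(); print("t",round(s["time"],2),"jig tip",inJ(s["tcp_pos"]).round(4),"F",np.round(s["force"],1),"q7",round(s["qpos"][6],2)); return s
E
python3 - <<'E'
from h import *
env.grip(0)
print(quat(),env.get_state()["orientation"])
env.reach(J(-.125,-.075,.13),quat()); st()
env.movel(J(-.125,-.075,.034)); st()
print(env.movel(J(-.055,-.075,.034),velocity=.04,stop_force=8)); st()
im,W=cloud("side"); hsv=cv2.cvtColor(im,cv2.COLOR_BGR2HSV)
env.movel(J(-.09,-.075,.034)); env.movel(J(-.09,-.075,.16),velocity=.25); st()
im,W=cloud("wrist"); cv2.imwrite("wrist2.png",im); cv2.imwrite("pics/w2.png",cv2.resize(im,(800,500)))
hsv=cv2.cvtColor(im,cv2.COLOR_BGR2HSV); z=W[...,2]
m=(np.hypot(W[...,0]-.6,W[...,1]+.08)<.17)&(np.abs(z-.056)<.004)&(hsv[...,1]>60)
m=cv2.morphologyEx(m.astype(np.uint8),cv2.MORPH_OPEN,np.ones((3,3)))
r=cv2.minAreaRect(W[m>0][:,:2].astype(np.float32)); print(r,inJ([*r[0],0]))
E
```

```text
[np.float64(0.0), np.float64(0.6374239897486897), np.float64(0.7705132427757891), np.float64(0.0)] [1.93626514e-05 7.07118267e-01 7.07095292e-01 6.44182817e-05]
t 2.43 jig tip [-0.1232 -0.0748  0.1311] F [0.8 0.3 1.1] q7 0.36
t 3.23 jig tip [-0.124  -0.0751  0.0348] F [-0.4 -0.8  0.6] q7 0.36
True
t 4.62 jig tip [-0.0636 -0.0749  0.0333] F [-0.9 -0.1 -0.3] q7 0.33
t 5.65 jig tip [-0.0896 -0.0747  0.1601] F [-0.3 -0.3 -0.7] q7 0.34
((0.6286867260932922, -0.11715422570705414), (0.1107090413570404, 0.06043994799256325), 10.611555099487305) [ 0.00502217 -0.07553319 -0.0726    ]
```

View pics/w2.png

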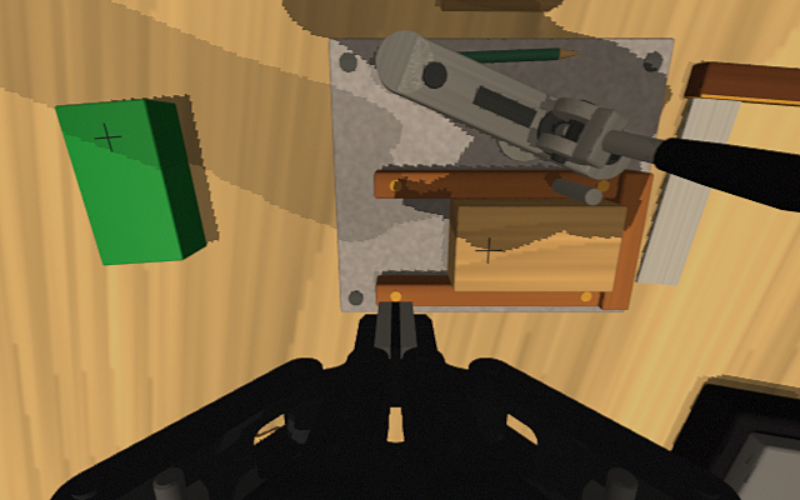

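The block is home: measured jig x is +5.0 mm, and the picture shows it at (535,245) against the end stop. The strap runs from its nose at (400,60) to the stud at (570,130). The stop pin is at (590,195) and the lever handle, still up, is at (730,175). Next I'll swing the strap from behind its +y side.

```bash
python3 - <<'E'
from h import *
z=.066
def P(deg,d,r=.085,zz=z):
    f=np.radians(deg); return J(r*np.cos(f)+d*np.sin(f), r*np.sin(f)-d*np.cos(f), zz)
env.movel(J(-.09,-.0,.16),velocity=.25)
env.movel(P(158,.055,zz=.13),velocity=.25); env.movel(P(158,.055)); st()
hit=False
for deg in list(range(158,262,13))+[262]:
    hit=env.movel(P(deg,.030),velocity=.1,stop_force=12)
    if hit: print("hit at",deg); break
st()
if not hit: print(env.movel(P(277,.030),velocity=.04,stop_force=8)); st()
env.movel(P(262,.06),velocity=.1)
env.movel(P(262,.06,zz=.2),velocity=.25);st()
im,W=cloud("wrist"); cv2.imwrite("pics/w3.png",cv2.resize(im,(800,500)))
im2,_=cloud("side"); cv2.imwrite("pics/s3.png",cv2.resize(im2[160:320,230:450],None,fx=3,fy=3))
E
```

```text
t 7.25 jig tip [-0.058   0.0819  0.0664] F [ 0.2 -0.7  0.2] q7 0.01
t 10.45 jig tip [-0.0416 -0.0799  0.066 ] F [-0.2  0.  -0.9] q7 0.3
True
t 10.93 jig tip [-0.0272 -0.0852  0.0646] F [-2.9 -0.5  1.1] q7 0.3
t 12.22 jig tip [-0.0712 -0.0757  0.1995] F [ 0.2  0.6 -0.3] q7 0.31
```

View pics/w3.png

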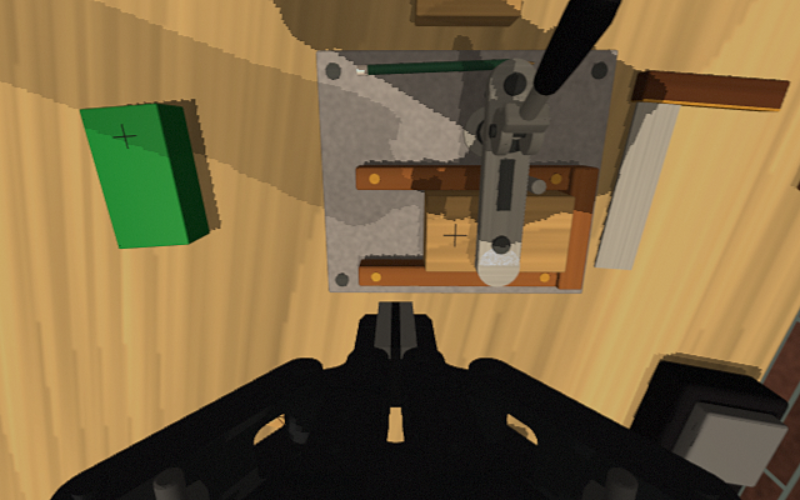

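The strap lies straight across the channel, with its nose at (500,270) and its edge touching the stop pin at (540,187). The block is still home and the lever stands with its handle at (580,45). Now I'll push the lever over and down towards +y.

```bash
python3 - <<'E'
from h import *
def P(a,gap=0,r=.08,h=.009):
    g=h+gap; return J(0, r*np.sin(a)-np.cos(a)*g-.011, .097+r*np.cos(a)+np.sin(a)*g)
env.movel(J(-.03,-.075,.24),velocity=.25)
p=np.array(P(.3,.02)); env.movel([p[0],p[1],J(0,0,.24)[2]],velocity=.25)
env.movel(P(.3,.02),velocity=.15); st()
hit=False
for a in np.arange(.35,1.5,.14):
    hit=env.movel(P(a),velocity=.08,stop_force=20)
    if hit: print("hit",a); break
st()
if not hit:
    print(env.movel(J(0,.072,.088),velocity=.03,stop_force=12)); st()
s=env.get_state()["tcp_pos"]; env.movel([s[0],s[1],s[2]+.10],velocity=.2); st()
env.movel(J(-.03,-.06,.22),velocity=.25)
im,W=cloud("wrist"); cv2.imwrite("pics/w4.png",cv2.resize(im,(800,500)))
hsv=cv2.cvtColor(im,cv2.COLOR_BGR2HSV); c,s=np.cos(A),np.sin(A)
D=W[...,:2]-ST; x=c*D[...,0]+s*D[...,1]; y=-s*D[...,0]+c*D[...,1]; zz=W[...,2]
m=(np.abs(x)<.03)&(y>.05)&(y<.12)&(zz>.06)&(zz<.2)
for lo in (.05,.065,.08,.095): 
    k=m&(y>=lo)&(y<lo+.015); print(lo,k.sum(), np.nanmax(zz[k]).round(4) if k.any() else None, x[k].mean().round(4) if k.any() else None)
E
```

```text
t 13.65 jig tip [-0.0003 -0.016   0.1821] F [ 0.3 -0.   0.9] q7 0.17
t 16.43 jig tip [-0.0003  0.0679  0.1135] F [-0.2 -0.2  0.2] q7 0.02
True
t 16.91 jig tip [0.0009 0.0691 0.106 ] F [-2.2 -0.7  9.9] q7 0.02
t 17.57 jig tip [0.0003 0.0692 0.2047] F [-0.2  0.2 -1.4] q7 0.03
0.05 416 0.1074 0.0001
0.065 506 0.1089 0.0
0.08 358 0.1098 -0.0001
0.095 0 None None
```

View pics/w4.png

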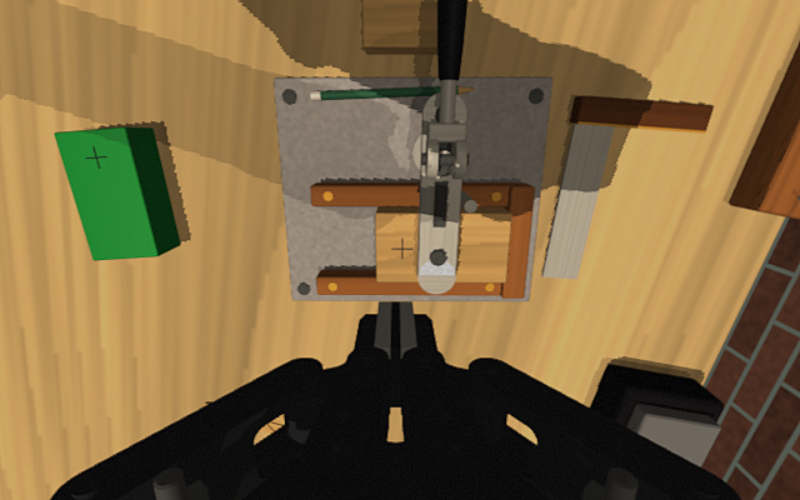

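The lever lies flat at jig x 0: its handle top is 107-110 mm above the bench where about 106 mm was expected, and the press met a hard stop. In the picture the strap at (437,240) is still against its pin at (470,205). The block is still against the end stop at (515,245), and nothing else has moved.

```bash
python3 -c "
from h import *
print(job.job_done())"
```

```text
the job is handed in; nothing more can be done
None
```

I pushed the block home, swung the strap onto its stop pin and pressed the cam lever down flat, then handed the job in at about 18 s of the 64 s allowed; no verdict came back, and the pad's force on the block was not measured.

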